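Move a sprung-pin splash guard to the loaded tube mixer

TASK

The clear splash guard hangs by its hinge on the tube mixer that has no tubes; take it off by squeezing its two black finger tabs together (this draws back the sprung hinge pin), lift it out, and hang it the same way round on the mixer that holds tubes: both hinge ends fully down in their slots, the sprung pin sprung out into its hole, the guard hanging plumb and let go. Go gently: never lift against the pin or lean hard on the brackets (feel for the slots, which are not exactly where they are measured), and leave the jar, marker and red cap that lie around the mixers where they are.

Things in the scene. Friction and masses are not known exactly. Their poses are not given: they have to be found in the camera images.
- guard_grip (a point): Grip point of the splash guard, half-way between its two black finger tabs when squeezed, 32 mm above its hinge axis. Axes: x through the panel, y along the hinge, z up, parallel to the axes of the mixer it hangs on; they must be parallel (same way round) to the other mixer's when hung there. Grip from above across the tabs along y, hand centred here: 54 mm wide at rest, 40 mm squeezed.
- guard_axis (a point): Middle of the guard's hinge axis. Clear panel 130 wide (y) x 5 thick (x) from 8 to 91 mm below the axis; aluminium rail 16 mm square, 130 long, centred on it. At each end a steel hinge stub, 8 mm diameter, 15 long, ends 80 mm from the middle; from the -y stub a 5 mm pin springs out 14 mm more. The guard weighs 0.2 to 0.4 kg and hangs plumb, free to swing on its stubs.
- guard_pin (a joint): Sprung pin of the guard: 0 = fully out (locked), 0.014 m = fully drawn, tip flush with the stub's end; from 0.012 it clears its hole. Moved by the sliding -y tab: outer face 34 mm from the middle at rest, 20 mm drawn; the fixed +y tab's outer face is at 20 mm. Tabs 22 mm (x) x 8 mm (y), from 8 to 44 mm above the axis. Spring 3.4 N at rest, 7.3 N drawn; springs out when let go.
- station_idle: The mixer without tubes, where the guard hangs at the start. Grey base plate 200 x 240 x 20 mm (x, y, z), at +x a white block with black tube holder, 66 mm high, 120 wide. Origin: centre of its underside, on the table; x from the guard's side to the tube block, y along the hinge, z up. At its -x side two aluminium end brackets carry the guard; they must not be loaded with more than 25 N.
- idle_hinge (a point): Middle of the idle mixer's hinge line: at x = -0.050, z = 0.128 of the mixer, along its y. Each bracket: an inner plate, 69 to 79 mm off the middle in y, 44 mm long in x, top at z = 0.143, with a slot open at the top, 10.5 mm wide in x, no lead-in, floor at z = 0.124 (stubs rest there); an outer plate, 84 to 96 mm off, same length and top. The -y outer plate has a 9 mm pin hole on the hinge line.
- station_loaded: The mixer with tubes (grey-capped, standing in its holder, up to 0.114 high, x from 0.01 to 0.09 of the mixer). Otherwise the same make, with the same axes, origin and brackets as the other; its brackets carry no guard and must not be loaded with more than 25 N.
- loaded_hinge (a point): Nominal middle of the loaded mixer's hinge line: x = -0.050, z = 0.128 of the mixer. Same bracket shapes as at the other, but here both brackets were clamped by hand in slotted tracks: together they lie up to 10 mm from this point either way along the mixer's x, unmeasured, fixed and square. Seated, the grip point is at height 0.160; with the stubs on the plate tops, 0.179.
- jar_mid (a point): Bystander: amber jar 36 mm across, 62 high, standing between the mixers; point at half height.
- marker: Bystander: black marker 130 x 12 mm lying to the left of the mixers; origin under its middle.
- cap: Bystander: small red cap 18 mm across, 14 high, between the mixers on the robot's side; origin under its middle.
Things that resemble listed ones, but are neither listed nor needed, are in the scene too. What is shaped like the part that bears guard_grip but brown or turquoise is not meant.

How it is judged:
On the way, in this order (a step that is already met when the one before it is completed fails the run):
1. the sprung pin is drawn while the guard is still down in the idle mixer's slots (value of joint guard_pin above 0.011 m and z of guard_grip in the frame of station_idle between 0.154 and 0.166 m and horizontal distance between guard_grip and station_idle below 0.07 m), for 0.1 s.
2. the guard is lifted clear of the idle mixer's brackets (z of guard_grip in the frame of station_idle above 0.182 m), for 0.1 s.
At the end, for the whole second after the job is handed in: The guard hangs on the mixer with tubes, let go and at rest: grip point 0.157 to 0.163 above the bench (both stubs on the slot floors), within 7 mm of the middle along the hinge line, hinge line parallel within 0.06 rad, plumb within 0.2 rad, and the sprung pin out (joint below 0.003) in its hole (z of guard_grip in the frame of station_loaded between 0.157 and 0.163 m and x of guard_grip in the frame of station_loaded between -0.07 and -0.03 m and y of guard_grip in the frame of station_loaded between -0.007 and 0.007 m and angle between the y axis of guard_grip and the y axis of station_loaded, either way round below 0.06 rad and angle between guard_grip's own z axis and vertical below 0.2 rad and value of joint guard_pin below 0.003 m and linear speed of guard below 0.03 m/s and angular speed of guard below 0.4 rad/s); the robot touches nothing.
It fails at once if the guard presses or pulls on a mixer with more than 25 N (contact force between guard and station_idle above 25 N or contact force between guard and station_loaded above 25 N).
It fails at once if the jar, the marker or the red cap is moved by more than 30 mm (distance of any of jar_mid, marker, cap from where it was at the start of the episode above 0.03 m).
It also fails if it takes over 64 s, if anything falls off the work surface, if the arm or the gripper's body presses on something with over 40 N, if the wrist force passes 120 N, or if a joint passes its speed limit or range.

ROBOT

A 6-joint arm with a two-finger parallel gripper is mounted at the origin on the work surface. World frame = base frame: x ahead of the robot, y to its left, z up, the work surface at z = 0. Lengths are in m, angles in rad, forces in N, time in s.
With the tool pointing down it reaches from about 0.275 to 0.825 m from the base axis. Payload 4.9 kg.
Tool frame: the origin (TCP) lies at the very end of the fingers, on their centre line; the grasp point (between the pads) lies 19 mm behind it; z points along the fingers, y is the direction in which the jaws open and shut (so a half turn about z gives the same grasp; the last joint's range is limited). The gripper opens to 85 mm and grips with 20 to 120 N. Pads are 22 mm wide; open, the fingers measure 114 mm over their backs; the gripper's body (76 mm by 85 mm) begins 54 mm behind the grasp point. The pads swing forward as they close: fully open they stand 13 mm farther back than shut.
Start: joints at [-1.4, 0.326, -0.193, 1.052, 0, 1.437], TCP at [0.165, -0.525, 0.196] pointing down, gripper open.
Joint ranges: [-2.65, 2.65], [-0.97, 1.79], [-1.3, 1.35], [-1.93, 2.1], [-1.47, 1.37], [-3.14, 3.14]. Speed limits (rad/s): [2.57, 2.57, 3.14, 3.14, 3.14, 3.14].

INTERFACE

Orientations are given as a unit quaternion [w, x, y, z].
In Python, from plant import bot gives the robot as it stands. The module is installed in compiled form; this text tells all that it offers.
- The arm moves only by the tool arm_command, never from a script. Its argument "rows" is a list of rows, each a list of 5 numbers: the gripper command: -1 is fully open, 1 is shut, values between are in proportion, then the shift along the tool's x, y, z in m, then the turn about the tool's z in degrees. A call has 1 to 20 rows; each row is the pose to reach, as a shift and turn from the pose commanded when the call began, along the tool's axes at that moment; what a row does not reach only later rows make up. A row lasts 1/8 s, in which the tool goes at most 62.5 mm and 10.7 degrees, less where a joint would pass 70% of its speed; a pose out of reach is approached as far as the arm can. A call with a gripper value outside its range is refused whole. The fingers move at their own pace and stop on an object; the grip force is fixed at half the most. Time passes only in rows, so rows that repeat a pose let the fingers close. It gives the time, the measured TCP pose, the force and the opening at its end, in the units of the state.
- bot.observe(): the state, without advancing time (a new reading comes with each control period).
- bot.camera(name): name is "side" or "top"; returns the picture (420x560x3 uint8, blue, green, red); there is no depth.
- bot.camera_model(name): a dict with "fx", "fy", "cx", "cy" (pixels), "rvec" (rotation vector, rad) and "tvec" (3), from world to camera coordinates, as OpenCV has them. Camera axes: x right, y down, z forward; pixel columns grow to the right and rows downward; lengths in m; the calibration is good to about 2 mm. A picture is of the moment at which its call begins. camera_model takes no time and is no camera call.
- bot.hand_in(): hands the job in, once; it reports no verdict.
The state is a dict: "t": time; "q": joint angles; "joint_vel": joint speeds; "joint_efforts": joint torques, N m; "ee_pos": TCP position; "tcp_rot": TCP orientation; "force": force on the tool from outside, world axes, zero at the start; "wrist_torque": the same for the moment, N m; "gripper_width": opening from 0.0 (shut) to 1.0 (fully open).
Only numpy, scipy, OpenCV 4.12 (cv2) and the standard library are available. Lean on these libraries where they do the work, as an engineer would, in place of code of your own. Each camera call takes 0.05 s, during which the arm holds its last target. There are 200 camera calls.

## Working session

There is one attempt and no reset: what is moved stays moved. The work goes in short steps, Python scripts to look and compute and a tool call to move; the robot and the scene stay as the last step left them, time stands still between calls to the robot, and variables do not carry over. Pictures are saved under pics/ and viewed, about 8 in all and at most 12, crops included, and the job is handed in when it is done.

Besides the shell and the picture viewer there is one more tool, called after "Emit:" as name(argument=value, ...), one argument or row to a line, values as JSON. arm_command: Moves the arm, as the interface text tells. Its arguments: {"type":"object","properties":{"rows":{"type":"array"}},"required":["rows"]}

```bash
mkdir -p pics; python3 - <<'E'
from plant import bot
import cv2
for n in("top","side"):
    cv2.imwrite(f"pics/{n}0.png",bot.camera(n)); print(n,bot.camera_model(n))
print(bot.observe())
E
```

```text
top {'fx': 545.0162767708442, 'fy': 545.0162767708442, 'cx': 264.5220292755726, 'cy': 205.94521660983887, 'rvec': array([ 2.13782261, -2.20028803,  0.10549181]), 'tvec': array([0.12860063, 0.45011735, 1.36863538])}
side {'fx': 386.6752012327707, 'fy': 386.6752012327707, 'cx': 276.00881303392055, 'cy': 212.2425380420869, 'rvec': array([ 2.41821091, -0.11226667,  0.06784415]), 'tvec': array([-0.46623333,  0.22295655,  1.01566435])}
{'t': 0.1, 'q': array([-1.40019524e+00,  3.26885693e-01, -1.93486856e-01,  1.05201842e+00,
       -2.16401069e-05,  1.43663934e+00]), 'joint_vel': array([-0.00013541, -0.00218781,  0.00309049,  0.00019067, -0.00145156,
       -0.00082727]), 'joint_efforts': array([ 6.43251042e-04, -4.44239402e+01,  2.63037783e+01,  7.88283243e-03,
       -9.88558031e-05, -1.81101827e-07]), 'ee_pos': array([ 0.16495989, -0.524062  ,  0.19487039]), 'tcp_rot': array([-7.96989379e-04,  9.88412445e-01,  1.51789993e-01, -2.53462331e-05]), 'force': array([-0.33873904,  0.4461498 ,  0.10627639]), 'wrist_torque': array([ 0.04836397, -0.00736891, -0.02960394]), 'gripper_width': 0.9964105481524872}
```

View pics/top0.png

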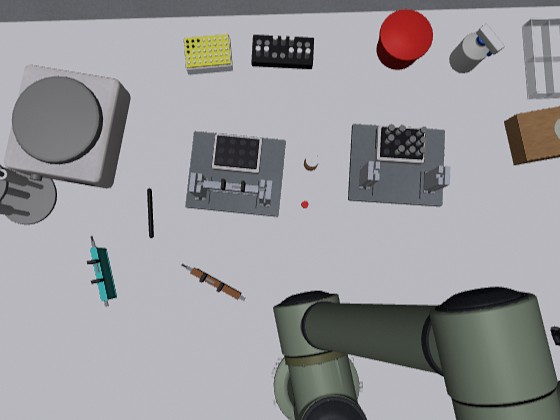

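View pics/side0.png

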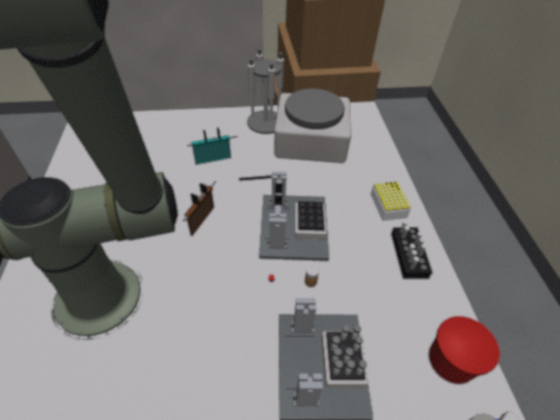

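```bash
cat >h.py <<'E'
import numpy as np,cv2
from plant import bot
def cam(n):
    m=bot.camera_model(n);R=cv2.Rodrigues(m["rvec"])[0];K=np.array([[m["fx"],0,m["cx"]],[0,m["fy"],m["cy"]],[0,0,1]])
    return K,R,m["tvec"],-R.T@m["tvec"]
def ray(n,uv,z):
    K,R,t,C=cam(n);uv=np.atleast_2d(uv).astype(float)
    d=(R.T@np.linalg.inv(K)@np.c_[uv,np.ones(len(uv))].T).T
    return C+d*((z-C[2])/d[:,2])[:,None]
def proj(n,p):
    K,R,t,C=cam(n);q=(K@(R@np.atleast_2d(p).T+t[:,None])).T
    return q[:,:2]/q[:,2:]
E
python3 - <<'E'
from h import *
im=cv2.imread("pics/top0.png")
a=cv2.resize(im[120:220,180:290],None,fx=3.6*1,fy=3.6,interpolation=cv2.INTER_CUBIC)
b=cv2.resize(im[120:220,345:455],None,fx=3.6,fy=3.6,interpolation=cv2.INTER_CUBIC)
cv2.imwrite("pics/c1.png",np.hstack([a,b]))
for n in("top","side"): print(n,cam(n)[3])
print(im[200,240],im[190,400],im[165,390], im[300,150])
E
```

```text
top [0.31542778 0.11438318 1.4070282 ]
side [ 0.39698551 -0.54590122  0.9181784 ]
[107 100  95] [105  99  94] [105  98  94] [192 186 186]
```

View pics/c1.png

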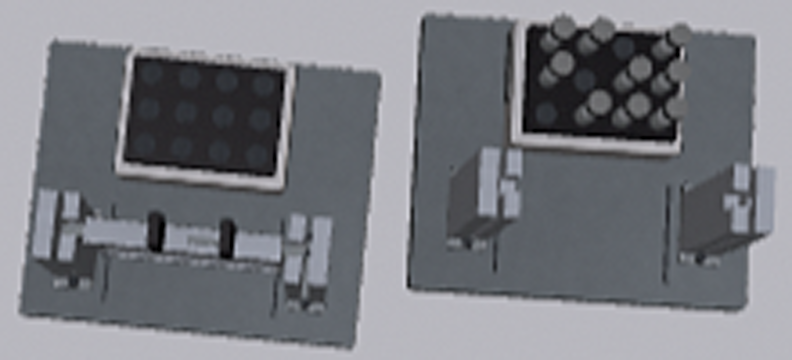

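```bash
cat >m.py <<'E'
from h import *
im=cv2.imread("pics/top0.png");C=cam("top")[3];S={}
for name,(x0,x1,y0,y1) in dict(idle=(180,295,120,225),loaded=(340,455,115,215)).items():
    g=im[y0:y1,x0:x1].max(2);k=4
    m=(cv2.resize(g,None,fx=k,fy=k,interpolation=cv2.INTER_CUBIC)<145).astype(np.uint8)
    c=max(cv2.findContours(m,cv2.RETR_EXTERNAL,cv2.CHAIN_APPROX_NONE)[0],key=cv2.contourArea)[:,0].astype(float)
    c=(c+.5)/k-.5+[x0,y0]
    box=cv2.boxPoints(cv2.minAreaRect(c.astype(np.float32)));L={}
    for i in range(4):
        a,b=box[i],box[(i+1)%4];d=(b-a)/np.linalg.norm(b-a);n=np.array([-d[1],d[0]])
        s=(c-a)@d/np.linalg.norm(b-a);e=np.abs((c-a)@n);p=c[(s>.12)&(s<.88)&(e<3.5)]
        for _ in range(4):
            f=cv2.fitLine(p.astype(np.float32),cv2.DIST_HUBER,0,.01,.01).ravel();r=np.abs((p-f[2:])@[-f[1],f[0]])
            p=p[r<max(.6,1*np.median(r))]
        mid=ray("top",(a+b)/2,.01)[0,:2];ctr=ray("top",box.mean(0),.01)[0,:2];o=mid-ctr
        z=0. if (C[:2]-mid)@o>0 else .02
        w=ray("top",[f[2:]-20*f[:2],f[2:]+20*f[:2]],z)[:,:2]
        key=("+x" if o[0]>0 else"-x") if abs(o[0])>abs(o[1]) else ("+y" if o[1]>0 else"-y")
        L[key]=(w,z,len(p))
    ang=[]
    for q,(w,z,n) in L.items():
        d=w[1]-w[0];t=np.arctan2(d[1],d[0])-(np.pi/2 if q[1]=="x" else 0);ang.append((t+np.pi/2)%np.pi-np.pi/2)
        print(name,q,z,n,"yaw deg",round(np.degrees(ang[-1]),2))
    yaw=np.mean(ang);ex=np.array([np.cos(yaw),np.sin(yaw)]);ey=np.array([-ex[1],ex[0]])
    X=[L[q][0].mean(0)@ex for q in("+x","-x")];Y=[L[q][0].mean(0)@ey for q in("+y","-y")]
    S[name]=(np.mean(X)*ex+np.mean(Y)*ey,yaw)
    print(name,S[name],"size",X[0]-X[1],Y[0]-Y[1])
    # rectified view at z=.143, mixer frame, 4px/mm; rows: x down from +.0 to -.1
    H=lambda x,y:S[name][0]+x*ex+y*ey
    src=[];dst=[]
    for x,y in((0,.11),(0,-.11),(-.1,-.11),(-.1,.11)):
        p=H(x,y);src.append(proj("top",[*p,.143])[0]);dst.append([(.11-y)*3500,(-x)*2600])
    M=cv2.getPerspectiveTransform(np.float32(src),np.float32(dst))
    S[name]+=(cv2.warpPerspective(im,M,(770,260),flags=cv2.INTER_CUBIC),)
r=np.vstack([S["idle"][2],S["loaded"][2]])
for x in range(0,100,10): 
    for o in(0,260): cv2.line(r,(380,o+int(x*2.6)),(390 if x!=50 else 410,o+int(x*2.6)),(0,0,255),1)
cv2.imwrite("pics/rect.png",r)
np.save("S.npy",np.array([[*S[n][0],S[n][1]] for n in("idle","loaded")]))
E
python3 m.py
```

```text
idle +y 0.02 235 yaw deg -7.53
idle +x 0.02 99 yaw deg -7.39
idle -y 0.02 236 yaw deg -7.4
idle -x 0.0 285 yaw deg -7.44
idle (array([0.54113753, 0.1878593 ]), np.float64(-0.12980558117733598)) size 0.19885115144289311 0.2394621437339491
loaded +y 0.0 242 yaw deg -5.51
loaded +x 0.02 158 yaw deg -5.4
loaded -y 0.02 16 yaw deg -48.32
loaded -x 0.0 305 yaw deg -5.51
loaded (array([ 0.55014314, -0.23792999]), np.float64(-0.2824935938647902)) size 0.19427793812530342 0.2525544015241638
```

View pics/rect.png

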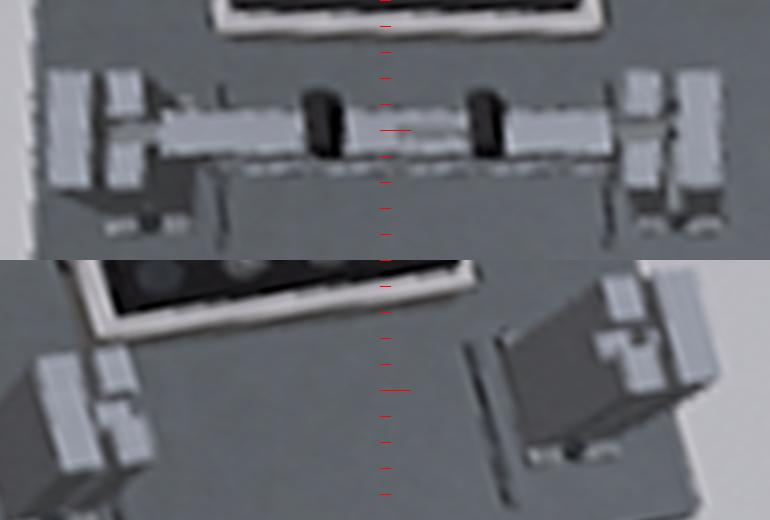

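```bash
sed -i 's/yaw=np.mean(ang)/yaw=np.median(ang)/; s/^    S\[name\]=(np.mean(X).*/    if name=="loaded": Y[1]=Y[0]-.2395\n&/' m.py; python3 m.py | grep size
```

```text
idle (array([0.54113715, 0.18785964]), np.float64(-0.12945745007232645)) size 0.1988494162515158 0.23946223703072309
loaded (array([ 0.55185003, -0.22822866]), np.float64(-0.09612996455566625)) size 0.19842779106241581 0.2395
```

View pics/rect.png

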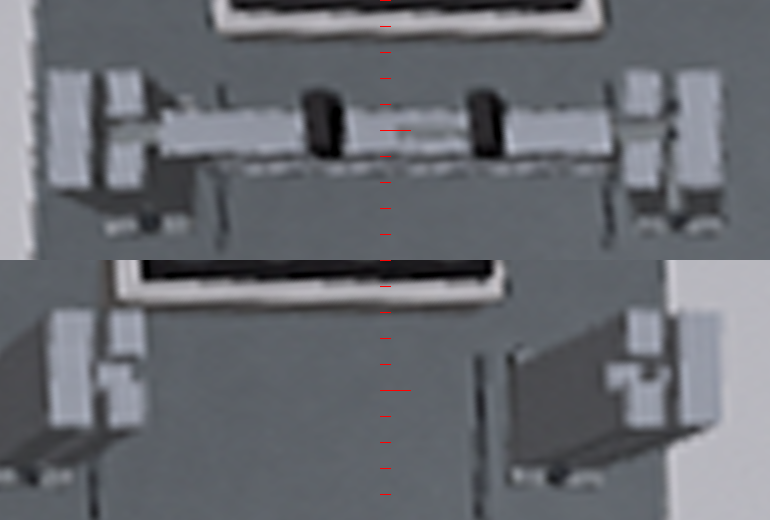

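```bash
cat >>h.py <<'E'
from scipy.spatial.transform import Rotation as Ro
S=np.array([[0.54114,0.18786,-0.12946],[0.55185,-0.22823,-0.09613]])
def hinge(i,x,y=0): 
    cx,cy,a=S[i];return np.array([cx+x*np.cos(a)-y*np.sin(a),cy+x*np.sin(a)+y*np.cos(a)])
def st(goal=None,yaw=None):
    s=bot.observe();w,x,y,z=s["tcp_rot"];R=Ro.from_quat([x,y,z,w]).as_matrix()
    a=np.arctan2(R[1,0],R[0,0])
    print("t",round(s["t"],2),"tcp",s["ee_pos"].round(4),"F",s["force"].round(2),"T",s["wrist_torque"].round(2),"w",round(s["gripper_width"]*85,1),"ang",round(a,4),"tilt",R[:,2].round(4))
    if goal is not None: print("delta tool mm",(1000*R.T@(np.array(goal)-s["ee_pos"])).round(1),"turn deg",round(np.degrees(a-yaw),2))
E
python3 - <<'E'
from h import *
print(hinge(0,-.05),hinge(1,-.042))
st([*hinge(0,-.05),.25],S[0,2]); st([*hinge(0,-.05),.141],S[0,2])
E
```

```text
[0.49155841 0.19431493] [ 0.51004391 -0.22419876]
t 0.1 tcp [ 0.165  -0.5241  0.1949] F [-0.34  0.45  0.11] T [ 0.05 -0.01 -0.03] w 84.7 ang 0.3048 tilt [-3.0e-04  1.6e-03 -1.0e+00]
delta tool mm [ 527.1 -587.4  -54.1] turn deg 24.88
t 0.1 tcp [ 0.165  -0.5241  0.1949] F [-0.34  0.45  0.11] T [ 0.05 -0.01 -0.03] w 84.7 ang 0.3048 tilt [-3.0e-04  1.6e-03 -1.0e+00]
delta tool mm [ 527.1 -587.2   54.9] turn deg 24.88
```

Emit:
arm_command(
  rows=[
    [-1, 0, 0, -0.055, 0],
    [-1, 33, -37, -55, 2],
    [-1, 0, 0, -0.055, 0],
  ],
)

```text
t: 0.48
ee_pos: [0.1681, -0.5271, 0.2599]
tcp_rot: [0.008, 0.988, 0.155, 0.001]
force: [1.4, -2.3, -0.4]
gripper_width: 1.001
```

I mistyped one row in millimetres. The per-row limit kept that move small, so I'm rechecking the pose before going on.

```bash
python3 -c "
from h import *
st([*hinge(0,-.05),.25],S[0,2])"
```

```text
t 0.47 tcp [ 0.1681 -0.5271  0.2599] F [ 1.35 -2.29 -0.43] T [-0.09 -0.04 -0.02] w 85.1 ang 0.3106 tilt [ 0.0039 -0.0162 -0.9999]
delta tool mm [ 528.5 -588.1   -0.6] turn deg 25.21
```

Emit:
arm_command(
  rows=[
    [-1, 0.04, -0.044, 0, 2],
    [-1, 0.08, -0.088, 0, 4],
    [-1, 0.12, -0.132, 0, 6],
    [-1, 0.16, -0.176, 0, 8],
    [-1, 0.2, -0.22, 0, 10],
    [-1, 0.24, -0.264, 0, 12],
    [-1, 0.28, -0.308, 0, 14],
    [-1, 0.32, -0.352, 0, 16],
    [-1, 0.36, -0.396, 0, 18],
    [-1, 0.4, -0.44, 0, 20],
    [-1, 0.44, -0.484, 0, 22],
    [-1, 0.48, -0.528, 0, 24],
    [-1, 0.51, -0.565, 0, 24.9],
    [-1, 0.527, -0.587, 0, 24.9],
    [-1, 0.527, -0.587, 0, 24.9],
    [-1, 0.527, -0.587, 0, 24.9],
    [-1, 0.527, -0.587, 0, 24.9],
    [-1, 0.527, -0.587, 0, 24.9],
  ],
)

```text
t: 2.72
ee_pos: [0.4853, 0.0699, 0.2508]
tcp_rot: [-0.026, 0.999, -0.021, -0.0]
force: [-0.1, 0.2, 0.7]
gripper_width: 1.0
```

```bash
python3 -c "
from h import *
st([*hinge(0,-.05),.141],S[0,2])"
```

```text
t 2.73 tcp [0.4853 0.0699 0.2508] F [-0.12  0.16  0.7 ] T [-0.04 -0.09 -0.  ] w 85.0 ang -0.0428 tilt [ 1.000e-04  5.150e-02 -9.987e-01]
delta tool mm [   1.2 -118.8  116.1] turn deg 4.96
```

Emit:
arm_command(
  rows=[
    [-1, 0, 0, 0, 0],
    [-1, 0, 0, 0, 0],
    [-1, 0, 0, 0, 0],
  ],
)

```text
t: 3.1
ee_pos: [0.4853, 0.07, 0.2507]
tcp_rot: [-0.026, 0.999, -0.021, -0.001]
force: [-0.7, -0.3, -0.3]
gripper_width: 0.999
```

```bash
python3 -c "
from h import *
st([*hinge(0,-.05),.22],S[0,2])"
```

```text
t 3.1 tcp [0.4853 0.07   0.2507] F [-0.72 -0.3  -0.35] T [-0.05 -0.07  0.03] w 84.9 ang -0.0426 tilt [-0.      0.0516 -0.9987]
delta tool mm [   1.  -122.7   37.1] turn deg 4.98
```

Emit:
arm_command(
  rows=[
    [-1, 0, -0.03, 0.005, 1.5],
    [-1, 0, -0.06, 0.005, 3],
    [-1, 0, -0.09, 0.005, 4],
    [-1, 0.001, -0.122, 0.01, 5],
    [-1, 0.001, -0.122, 0.01, 5],
    [-1, 0.001, -0.122, 0.01, 5],
    [-1, 0.001, -0.122, 0.01, 5],
  ],
)

```text
t: 3.98
ee_pos: [0.4865, 0.088, 0.2474]
tcp_rot: [-0.052, 0.998, -0.021, -0.003]
force: [-0.7, 0.4, 0.6]
gripper_width: 0.998
```

```bash
python3 -c "
from h import *
st([*hinge(0,-.05),.22],S[0,2]);print(bot.observe()['q'])"
```

```text
t 3.98 tcp [0.4865 0.088  0.2474] F [-0.7   0.4   0.59] T [-0.08  0.02 -0.  ] w 84.8 ang -0.0416 tilt [-0.0046  0.1035 -0.9946]
delta tool mm [   0.9 -103.1   38.3] turn deg 5.03
[-0.04265547  0.18800958 -0.2478298   1.14404191  0.10342434  3.14057943]
```

Emit:
arm_command(
  rows=[
    [-1, 0, 0, 0, -10],
    [-1, 0, 0, 0, -20],
    [-1, 0, 0, 0, -30],
    [-1, 0, 0, 0, -40],
    [-1, 0, 0, 0, -50],
    [-1, 0, 0, 0, -60],
    [-1, 0, 0, 0, -70],
    [-1, 0, 0, 0, -80],
    [-1, 0, 0, 0, -90],
    [-1, 0, 0, 0, -100],
    [-1, 0, 0, 0, -110],
    [-1, 0, 0, 0, -120],
    [-1, 0, 0, 0, -130],
    [-1, 0, 0, 0, -140],
    [-1, 0, 0, 0, -150],
    [-1, 0, 0, 0, -160],
    [-1, 0, 0, 0, -170],
    [-1, 0, 0, 0, -175],
    [-1, 0, 0, 0, -175],
  ],
)

```text
t: 6.35
ee_pos: [0.4866, 0.0881, 0.2475]
tcp_rot: [-0.006, 0.065, 0.997, 0.052]
force: [-0.3, 1.6, -0.7]
gripper_width: 0.997
```

```bash
python3 -c "
from h import *
st([*hinge(0,-.05),.22],S[0,2]-np.pi);print(bot.observe()['q'])"
```

```text
t 6.35 tcp [0.4866 0.0881 0.2475] F [-0.3   1.59 -0.71] T [-0.08 -0.03 -0.01] w 84.7 ang 3.0123 tilt [-0.0045  0.1036 -0.9946]
delta tool mm [  8.2 102.6  38.3] turn deg 360.01
[-0.04248761  0.18798409 -0.24774032  1.14405385  0.10346829  0.08729188]
```

Emit:
arm_command(
  rows=[
    [-1, 0, 0, 0, -10],
    [-1, 0, 0, 0, -20],
    [-1, 0, 0, 0, -30],
    [-1, 0, 0, 0, -40],
    [-1, 0, 0, 0, -50],
    [-1, 0, 0, 0, -60],
    [-1, 0, 0, 0, -70],
    [-1, 0, 0, 0, -80],
    [-1, 0, 0, 0, -90],
    [-1, 0, 0, 0, -100],
    [-1, 0, 0, 0, -110],
    [-1, 0, 0, 0, -120],
    [-1, 0, 0, 0, -130],
    [-1, 0, 0, 0, -140],
    [-1, 0, 0, 0, -150],
    [-1, 0, 0, 0, -160],
    [-1, 0, 0, 0, -170],
    [-1, 0, 0, 0, -180],
    [-1, 0, 0, 0, -184.5],
    [-1, 0, 0, 0, -184.5],
  ],
)

```text
t: 8.85
ee_pos: [0.4866, 0.0881, 0.2475]
tcp_rot: [-0.052, 0.998, -0.026, -0.004]
force: [-1.5, 0.1, -0.1]
gripper_width: 1.002
```

Emit:
arm_command(
  rows=[
    [-1, 0, 0.02, 0, 0],
    [-1, 0, 0.04, 0, 0],
    [-1, 0, 0.04, 0, 0],
  ],
)

```text
t: 9.22
ee_pos: [0.4859, 0.0662, 0.243]
tcp_rot: [-0.044, 0.998, -0.039, -0.004]
force: [-0.5, 0.5, 0.1]
gripper_width: 0.999
```

```bash
python3 -c "
from h import *
st([*hinge(0,-.05),.22],S[0,2]);print(bot.observe()['q'])"
```

```text
t 9.22 tcp [0.4859 0.0662 0.243 ] F [-0.47  0.48  0.09] T [-0.07 -0.04 -0.02] w 84.9 ang -0.0782 tilt [-0.0037  0.088  -0.9961]
delta tool mm [  -4.1 -125.7   34.2] turn deg 2.93
[-0.07677784  0.18572486 -0.26081688  1.13469744  0.08759516 -3.14012731]
```

Emit:
arm_command(
  rows=[
    [-1, 0, 0.04, 0, 0],
    [-1, 0, 0.08, 0, 0],
    [-1, 0, 0.08, 0, 0],
  ],
)

```text
t: 9.6
ee_pos: [0.4854, 0.0266, 0.2358]
tcp_rot: [-0.027, 0.997, -0.068, -0.004]
force: [0.6, -0.4, 0.9]
gripper_width: 1.003
```

```bash
python3 -c "
from h import *
st();print(bot.observe()['q'])"
```

```text
t 9.6 tcp [0.4854 0.0266 0.2358] F [ 0.62 -0.4   0.86] T [-0.13  0.02  0.04] w 85.3 ang -0.1358 tilt [-0.0042  0.0542 -0.9985]
[-0.13475529  0.18637811 -0.27654127  1.11934714  0.05313458 -3.14052823]
```

Emit:
arm_command(
  rows=[
    [-1, 0, 0.04, 0, 0],
    [-1, 0, 0.08, 0, 0],
    [-1, 0, 0.125, 0, 0],
    [-1, 0, 0.125, 0, 0],
  ],
)

```text
t: 10.1
ee_pos: [0.4835, -0.0281, 0.2293]
tcp_rot: [-0.003, 0.994, -0.107, -0.006]
force: [1.1, 0.6, 0.3]
gripper_width: 0.998
```

```bash
python3 -c "
from h import *
st();print(bot.observe()['q'])"
```

```text
t 10.1 tcp [ 0.4835 -0.0281  0.2293] F [1.13 0.6  0.26] T [ 0.04 -0.05  0.03] w 84.8 ang -0.215 tilt [-0.0117  0.0075 -0.9999]
[-0.21399762  0.19313322 -0.28359266  1.10710476  0.00487197 -3.14059629]
```

Emit:
arm_command(
  rows=[
    [-1, 0, 0.018, 0, 0],
    [-1, 0, 0.018, 0, 0],
  ],
)

```text
t: 10.35
ee_pos: [0.4817, -0.0362, 0.2294]
tcp_rot: [0.001, 0.994, -0.113, -0.007]
force: [0.6, -0.0, 0.5]
gripper_width: 0.998
```

```bash
python3 -c "
from h import *
st([*hinge(0,-.05),.22],S[0,2]-np.pi);print(bot.observe()['q'])"
```

```text
t 10.35 tcp [ 0.4817 -0.0362  0.2294] F [ 0.63 -0.01  0.47] T [0.03 0.04 0.03] w 84.8 ang -0.2269 tilt [-1.320e-02  3.000e-04 -9.999e-01]
delta tool mm [ -42.1 -226.8    9.3] turn deg 174.41
[-2.25955785e-01  1.91265661e-01 -2.85676668e-01  1.10675365e+00
 -2.69735112e-03 -3.14060582e+00]
```

Emit:
arm_command(
  rows=[
    [-1, -0.002, -0.012, 0, 10],
    [-1, -0.005, -0.026, 0, 20],
    [-1, -0.008, -0.04, 0, 30],
    [-1, -0.01, -0.054, 0, 40],
    [-1, -0.013, -0.068, 0, 50],
    [-1, -0.016, -0.082, 0, 60],
    [-1, -0.018, -0.096, 0, 70],
    [-1, -0.02, -0.11, 0, 80],
    [-1, -0.022, -0.124, 0, 90],
    [-1, -0.025, -0.138, 0, 100],
    [-1, -0.028, -0.152, 0, 110],
    [-1, -0.03, -0.166, 0, 120],
    [-1, -0.033, -0.18, 0, 130],
    [-1, -0.035, -0.194, 0, 140],
    [-1, -0.038, -0.208, 0, 150],
    [-1, -0.04, -0.22, 0, 160],
    [-1, -0.042, -0.227, 0.005, 170],
    [-1, -0.042, -0.227, 0.009, 174.4],
    [-1, -0.042, -0.227, 0.009, 174.4],
    [-1, -0.042, -0.227, 0.009, 174.4],
  ],
)

```text
t: 12.85
ee_pos: [0.4917, 0.1948, 0.2205]
tcp_rot: [-0.006, 0.064, 0.998, -0.0]
force: [-0.0, 0.9, -0.7]
gripper_width: 1.004
```

```bash
python3 -c "
from h import *
st([*hinge(0,-.05),.141],S[0,2]-np.pi);print(bot.observe()['q'])"
```

```text
t 12.85 tcp [0.4917 0.1948 0.2205] F [-0.02  0.85 -0.74] T [ 0.03 -0.02 -0.02] w 85.4 ang 3.0141 tilt [-1.290e-02  5.000e-04 -9.999e-01]
delta tool mm [-0.9 -0.4 79.5] turn deg 360.11
[ 0.23540784  0.28176579 -0.18996846  1.11154055  0.00347248  0.36287569]
```

Emit:
arm_command(
  rows=[
    [-1, 0, 0, 0.02, 0],
    [-1, 0, 0, 0.04, 0],
    [-1, -0.001, 0, 0.06, 0],
    [-1, -0.001, 0, 0.075, 0],
    [-1, -0.001, 0, 0.08, 0],
    [-1, -0.001, 0, 0.08, 0],
    [-1, -0.001, 0, 0.08, 0],
  ],
)

```text
t: 13.72
ee_pos: [0.4921, 0.1948, 0.141]
tcp_rot: [-0.006, 0.064, 0.998, -0.0]
force: [0.4, 1.0, 0.9]
gripper_width: 0.997
```

```bash
python3 -c "
from h import *
st([*hinge(0,-.05),.141],S[0,2]-np.pi)
im=bot.camera('side');p=proj('side',[*hinge(0,-.05),.16])[0].astype(int);print(p)
a=im[p[1]-60:p[1]+60,p[0]-70:p[0]+70];cv2.imwrite('pics/s1.png',cv2.resize(a,None,fx=5,fy=5,interpolation=cv2.INTER_CUBIC))"
```

```text
t 13.72 tcp [0.4921 0.1948 0.141 ] F [0.44 1.   0.89] T [-0.03  0.03  0.01] w 84.7 ang 3.013 tilt [-1.200e-02  6.000e-04 -9.999e-01]
delta tool mm [ 0.5 -0.5  0. ] turn deg 360.05
[278 190]
```

View pics/s1.png

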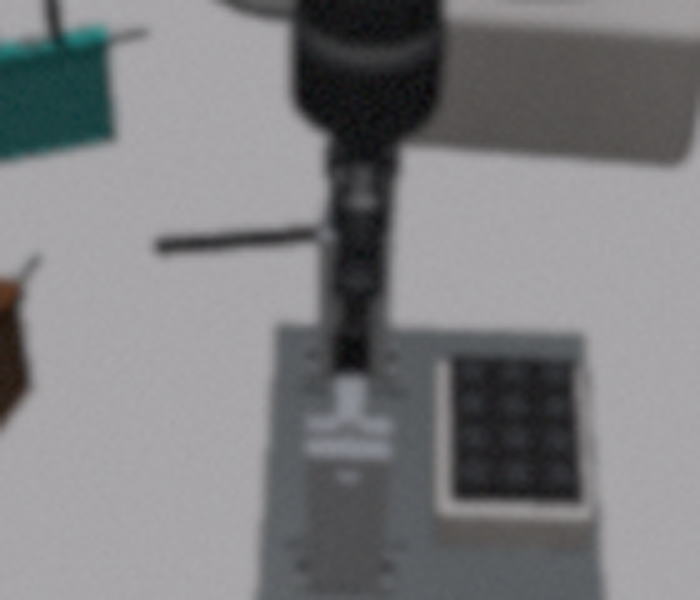

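Emit:
arm_command(
  rows=[
    [-0.4, 0, 0, 0, 0],
    [-0.2, 0, 0, 0, 0],
    [-0.1, 0, 0, 0, 0],
    [0, 0, 0, 0, 0],
    [0.05, 0, 0, 0, 0],
    [0.1, 0, 0, 0, 0],
    [0.2, 0, 0, 0, 0],
    [0.2, 0, 0, 0, 0],
  ],
)

```text
t: 14.78
ee_pos: [0.4916, 0.1946, 0.1403]
tcp_rot: [-0.007, 0.064, 0.998, -0.0]
force: [0.7, -0.3, 0.4]
gripper_width: 0.398
```

```bash
python3 -c "
from h import *
st()"
```

```text
t 14.78 tcp [0.4916 0.1946 0.1403] F [ 0.65 -0.28  0.42] T [ 0.03 -0.01 -0.01] w 33.8 ang 3.0129 tilt [-1.320e-02  3.000e-04 -9.999e-01]
```

```bash
python3 -c "
from h import *
o=[]
for n in('side','top'):
  im=bot.camera(n);p=proj(n,[*hinge(0,-.05),.16])[0].astype(int)
  a=im[p[1]-50:p[1]+50,p[0]-40:p[0]+40];o.append(cv2.resize(a,None,fx=5,fy=5,interpolation=cv2.INTER_CUBIC))
cv2.imwrite('pics/s2.png',np.hstack(o))"
```

```text
(no output)
```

View pics/s2.png

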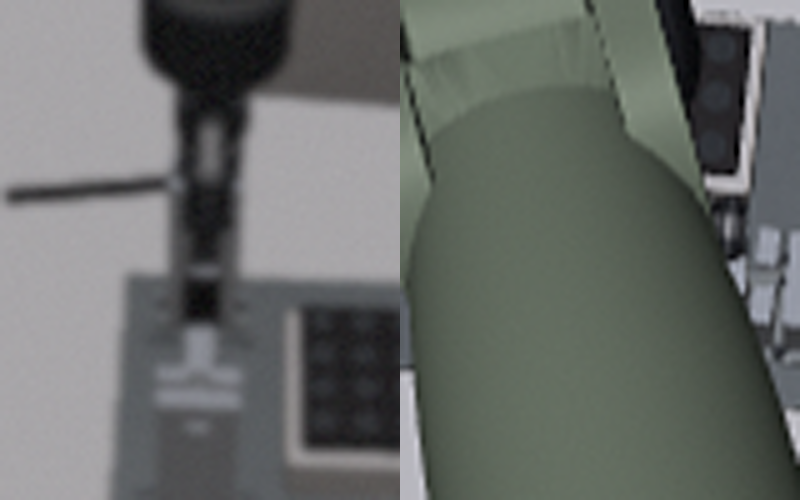

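Emit:
arm_command(
  rows=[
    [0.25, 0, 0, 0, 0],
    [0.3, 0, 0, 0, 0],
    [0.4, 0, 0, 0, 0],
    [0.5, 0, 0, 0, 0],
  ],
)

```text
t: 15.38
ee_pos: [0.4916, 0.1946, 0.1403]
tcp_rot: [-0.007, 0.064, 0.998, -0.0]
force: [0.9, 0.1, -0.0]
gripper_width: 0.249
```

```bash
python3 -c "
from h import *
st()"
```

```text
t 15.38 tcp [0.4916 0.1946 0.1403] F [ 0.92  0.08 -0.01] T [ 0.01 -0.04  0.  ] w 21.1 ang 3.0128 tilt [-1.320e-02  3.000e-04 -9.999e-01]
```

```bash
python3 -c "
from h import *
c=np.array([278,190])
for nm,y,z in[('tab base',-.034,.136),('tab top',-.034,.172),('tab top drawn',-.02,.172),('tab base drawn',-.02,.136),('fixed top',.02,.172),('tip',0,.140),('tip -20',-.02,.14),('rail end',-.065,.136),('stub end',-.08,.132),('inner top',-.074,.143),('outer top',-.09,.143)]:
  print(nm,((proj('side',[*hinge(0,-.05,y),z])[0]-c+[40,50])*5).round())
im=bot.camera('side')
a=im[130:220,218:338];cv2.imwrite('pics/s3.png',cv2.resize(a,None,fx=6.6,fy=6.6,interpolation=cv2.INTER_CUBIC))
st()"
```

```text
tab base [199. 329.]
tab top [201. 284.]
tab top drawn [201. 265.]
tab base drawn [200. 310.]
fixed top [203. 213.]
tip [201. 279.]
tip -20 [200. 305.]
rail end [198. 372.]
stub end [197. 398.]
inner top [197. 376.]
outer top [197. 399.]
t 15.43 tcp [0.4916 0.1946 0.1403] F [0.08 0.67 0.19] T [-0.02  0.    0.  ] w 21.5 ang 3.0129 tilt [-1.310e-02  3.000e-04 -9.999e-01]
```

View pics/s3.png

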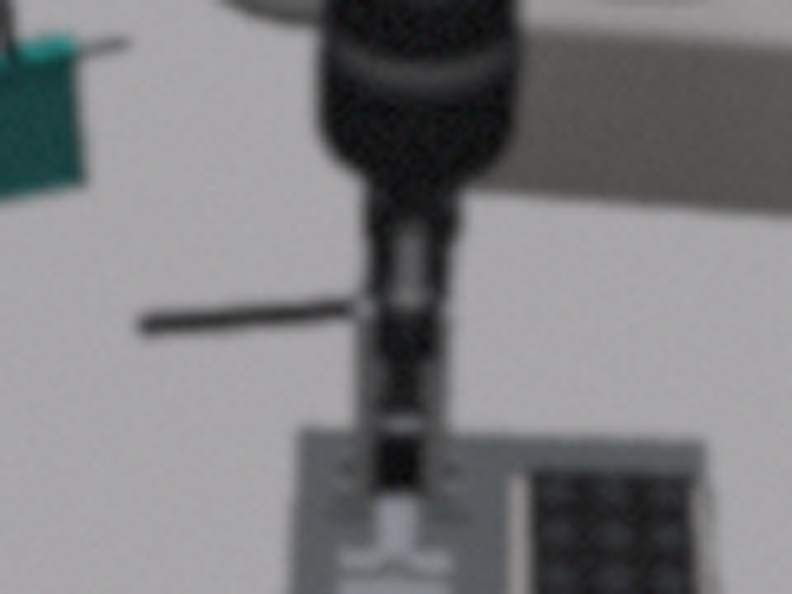

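```bash
python3 -c "
import cv2,numpy as np
P={}
im=cv2.imread('pics/side0.png').astype(int).mean(2);P['0']=im
for n,s,u,v in(('s1',5,208,130),('s2',5,238,140),('s3',6.6,218,130)):
  a=cv2.imread(f'pics/{n}.png')[:,:400 if n=='s2' else 999];h,w=a.shape[:2]
  a=cv2.resize(a,(round(w/s),round(h/s)),interpolation=cv2.INTER_AREA).mean(2)
  f=np.full((420,560),-1.);f[v:v+a.shape[0],u:u+a.shape[1]]=a;P[n]=f
for v in range(160,216): print(v,*[k+':'+' '.join('%3d'%x for x in P[k][v,271:286]) for k in P],sep='  ')
"
```

```text
160  0:181 182 180 180 180 181 179 178 179 180 178 179 177 175 174  s1:156 129  89  56  38  33  25  20  22  17  19  21  21  29  39  s2:155 126  85  52  37  32  29  21  22  18  19  18  26  33  40  s3:156 127  84  50  36  32  25  17  21  21  23  25  26  30  40
161  0:179 181 180 180 182 181 180 181 180 179 179 180 180 180 180  s1:156 129  88  52  35  30  25  22  26  23  20  21  23  27  35  s2:154 126  80  46  35  29  26  20  23  25  25  22  24  30  36  s3:155 124  81  43  32  26  23  22  24  23  23  24  24  27  37
162  0:180 182 180 181 181 179 181 180 180 180 181 179 181 181 179  s1:155 128  85  46  35  34  30  33  36  35  35  31  27  25  30  s2:154 124  78  40  27  23  26  28  30  33  34  29  24  25  32  s3:155 124  78  40  28  20  24  27  28  30  30  27  27  26  31
163  0:182 181 180 180 179 180 180 179 181 179 180 180 182 180 179  s1:156 129  87  54  47  45  40  45  51  53  49  42  32  31  35  s2:154 125  78  38  25  23  29  38  46  48  43  36  27  26  27  s3:156 125  79  40  24  20  27  36  39  43  40  34  24  24  25
164  0:181 180 181 180 180 180 181 180 179 181 182 181 181 180 1
[... 12703 characters left out ...]
18 121 125 130 135 135 135 133 127 119 114 116 114 109  s2:118 118 120 125 131 134 134 135 133 126 118 117 117 114 108  s3:118 119 120 126 131 135 135 133 132 125 117 114 115 115 109
214  0:141 143 143 143 139 136 132 133 136 140 142 143 143 141 133  s1:129 131 131 132 129 124 122 123 126 129 132 132 132 130 122  s2:129 132 132 132 129 123 122 122 127 130 131 131 132 130 122  s3:131 130 132 132 129 125 122 124 126 130 132 130 130 130 122
215  0:137 139 139 138 129 121 119 120 125 137 142 144 147 145 139  s1:125 129 128 127 118 112 110 112 116 125 131 133 134 134 126  s2:127 129 128 126 118 112 110 111 116 125 131 134 136 133 125  s3:127 129 128 126 120 112 110 111 117 123 131 134 135 135 126
```

```bash
python3 -c "
from h import *
for n in('top','side'):
  print(n,'base',proj(n,[[0,0,0],[0,0,.1]]).round(),'tcp',proj(n,bot.observe()['ee_pos']).round(1), 'body',proj(n,bot.observe()['ee_pos']+[0,0,.073]).round(1))
  cv2.imwrite('pics/%s_now.png'%n,bot.camera(n))
a=cv2.imread('pics/top_now.png')[60:360,150:450];b=cv2.imread('pics/side_now.png')[60:360,60:360]
cv2.imwrite('pics/both.png',cv2.resize(np.hstack([a,b]),(800,400)))"
```

```text
top base [[316. 385.]
 [320. 395.]] tcp [[230.2 185.8]] body [[228.  181.3]]
side base [[ 99. 297.]
 [ 85. 277.]] tcp [[278.2 195.7]] body [[278.8 176.6]]
```

View pics/both.png

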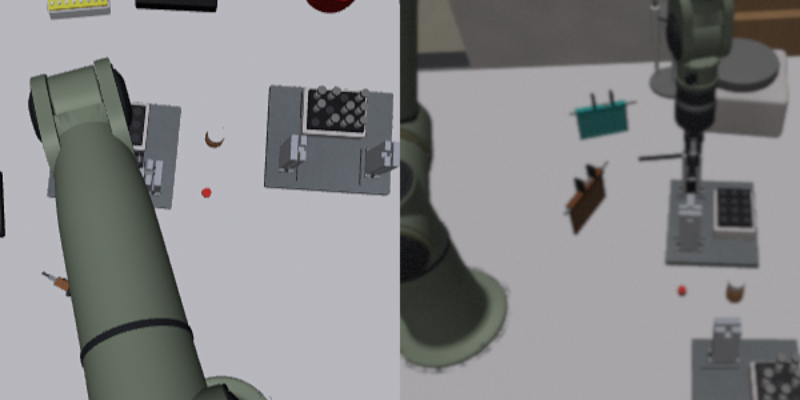

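```bash
python3 -c "
from h import *
def tri(a,b):
  A=[];B=[]
  for n,uv in(('top',a),('side',b)):
    C=cam(n)[3];d=ray(n,uv,0)[0]-C;d/=np.linalg.norm(d);P=np.eye(3)-np.outer(d,d);A.append(P);B.append(P@C)
  return np.linalg.lstsq(np.vstack(A),np.hstack(B),rcond=None)[0]
for a in((210,135),(210,115),(205,150)): print(tri(a,(285,86)).round(3))
e=np.array(bot.observe()['ee_pos'])
for z in(0,.02,.05,.073,.1,.15,.2,.25,.3,.35): print(z,proj('side',e+[0,0,z])[0].round(1),proj('top',e+[0,0,z])[0].round(1))
"
```

```text
[0.517 0.206 0.475]
[0.533 0.203 0.482]
[0.506 0.217 0.465]
0 [278.2 195.7] [230.2 185.8]
0.02 [278.3 190.6] [229.6 184.7]
0.05 [278.6 182.8] [228.7 182.8]
0.073 [278.8 176.6] [228.  181.3]
0.1 [279.1 169. ] [227.1 179.5]
0.15 [279.5 154. ] [225.4 176. ]
0.2 [280.1 137.9] [223.5 172.1]
0.25 [280.6 120.4] [221.4 167.8]
0.3 [281.3 101.4] [219.1 163.1]
0.35 [281.9  80.6] [216.6 157.9]
```

Emit:
arm_command(
  rows=[
    [-1, 0, 0, 0, 0],
    [-1, 0, 0, 0, 0],
    [-1, 0, 0, 0, 0],
    [-1, 0, 0, 0, 0],
    [-1, 0, 0, 0.005, 0],
    [-1, 0, 0, 0.012, 0],
    [-1, 0, 0, 0.012, 0],
  ],
)

```text
t: 16.4
ee_pos: [0.4907, 0.1944, 0.1274]
tcp_rot: [-0.007, 0.064, 0.998, -0.001]
force: [-0.2, 0.3, -0.6]
gripper_width: 0.999
```

```bash
cat >pr.py <<'E'
from h import *
st()
im=bot.camera('side').mean(2)
for v in range(178,207): print(v,*['%3d'%x for x in im[v,271:286]])
E
python3 pr.py
```

```text
t 16.4 tcp [0.4907 0.1944 0.1274] F [-0.17  0.3  -0.65] T [ 0.01 -0.07  0.05] w 84.9 ang 3.0129 tilt [-1.480e-02 -1.000e-04 -9.999e-01]
178 101  80  55  37  24  24  33  39  39  40  33  31  24  40  76
179 119  88  58  38  25  30  28  35  39  37  32  20  28  41  78
180 130  93  65  44  31  28  28  36  37  36  29  29  28  51  85
181 132  99  70  54  35  22  30  36  36  34  26  24  36  57  91
182 134  99  76  59  41  26  28  29  35  33  27  26  43  62  97
183 134  99  76  58  37  27  27  28  26  28  27  31  43  68  96
184 134  99  74  55  39  24  25  26  25  22  22  27  43  66  98
185 132 101  75  55  37  24  25  26  25  26  25  33  44  70 101
186 132  98  71  50  36  31  31  32  31  30  29  34  49  71 102
187 135 100  70  51  30  31  30  36  38  33  34  33  49  72 103
188 133  97  68  49  36  35  39  37  40  41  37  36  45  72 104
189 133  98  69  50  38  38  44  45  43  41  41  37  48  72 104
190 133  99  70  51  38  38  46  46  48  44  39  36  52  75 107
191 133  99  67  46  35  33  37  41  40  38  36  35  51  78 110
192 131  98  68  51  37  32  30  31  29  32  31  39  54  78 114
193 
[... 191 characters left out ...]
  87  80  74  67  53  38  23  24  19  39  52  69  75  81  85
197  84  81  74  66  50  38  26  21  30  36  54  68  75  80  84
198  86  77  75  63  52  37  30  26  33  41  53  65  73  80  86
199  81  77  70  57  45  30  24  25  31  34  48  64  74  78  83
200  75  75  67  54  38  24  21  19  24  27  42  59  70  76  77
201  75  73  68  51  29  24  18  17  18  23  38  59  72  77  72
202  82  76  67  51  32  18  19  17  14  19  39  59  73  76  80
203  86  78  68  51  37  34  30  32  32  33  45  61  72  80  87
204  82  76  68  59  59  59  62  62  62  59  54  62  71  78  87
205  75  74  73  78  88 100 101 100  98  91  76  70  73  74  79
206  78  79  81  93 112 124 130 131 126 112  95  83  79  77  78
```

Emit:
arm_command(
  rows=[
    [-1, 0, 0, 0.003, 0],
    [-1, 0, 0, 0.006, 0],
    [-1, 0, 0, 0.009, 0],
    [-1, 0, 0, 0.012, 0],
    [-1, 0, 0, 0.012, 0],
  ],
)

```text
t: 17.08
ee_pos: [0.4911, 0.1946, 0.116]
tcp_rot: [-0.007, 0.064, 0.998, -0.0]
force: [-0.5, 0.5, 1.0]
gripper_width: 1.003
```

```bash
sed -i 's/178,207/190,210/' pr.py; python3 pr.py
```

```text
t 17.07 tcp [0.4911 0.1946 0.116 ] F [-0.55  0.53  1.03] T [ 0.06 -0.04 -0.04] w 85.2 ang 3.0129 tilt [-1.370e-02  1.000e-04 -9.999e-01]
190 132  99  70  51  35  28  33  36  34  33  32  35  48  75 108
191 133 100  71  49  34  35  38  44  43  35  33  34  50  76 110
192 132  99  70  47  35  40  44  46  44  46  39  39  54  79 109
193 129  97  68  46  38  39  46  46  48  44  43  38  49  76 109
194 116  91  68  47  33  32  39  41  40  41  34  38  51  75 106
195  95  82  66  49  38  32  33  26  31  31  33  39  54  75  96
196  86  79  68  54  42  33  24  26  30  30  37  48  63  75  86
197  84  79  73  63  52  36  28  27  28  33  47  58  71  76  86
198  85  79  75  66  54  39  30  24  24  35  55  66  74  81  85
199  83  78  74  67  56  37  23  26  29  35  53  68  75  79  86
200  77  78  74  68  55  35  28  30  28  37  54  67  76  76  78
201  74  77  73  63  47  38  30  21  29  39  55  67  74  76  73
202  80  77  70  56  44  32  29  24  29  35  49  62  74  78  79
203  86  79  68  53  41  34  34  33  35  37  46  58  72  81  87
204  84  77  68  62  57  61  62  66  62  59  55  63  72  77  86
205  79  74  76  78  90  98 102 102  98  89  75  72  73  77  80
206  76  78  81  92 110 126 130 129 127 114  95  81  79  76  78
207  75  77  82  97 119 135 141 137 136 122 101  86  81  80  77
208  77  77  83  97 121 137 143 141 138 125 101  86  79  78  79
209  84  84  88  98 121 139 142 141 137 123 104  93  87  86  82
```

Emit:
arm_command(
  rows=[
    [-1, 0, 0, 0.003, 0],
    [-1, 0, 0, 0.006, 0],
    [-1, 0, 0, 0.009, 0],
    [-1, 0, 0, 0.009, 0],
  ],
)

```text
t: 17.62
ee_pos: [0.4909, 0.1946, 0.1069]
tcp_rot: [-0.007, 0.064, 0.998, -0.0]
force: [0.3, -0.5, -0.1]
gripper_width: 1.002
```

Emit:
arm_command(
  rows=[
    [-0.4, 0, 0, 0, 0],
    [-0.2, 0, 0, 0, 0],
    [-0.1, 0, 0, 0, 0],
    [0, 0, 0, 0, 0],
    [0.05, 0, 0, 0, 0],
    [0.1, 0, 0, 0, 0],
    [0.2, 0, 0, 0, 0],
    [0.2, 0, 0, 0, 0],
  ],
)

```text
t: 18.62
ee_pos: [0.4926, 0.1957, 0.1092]
tcp_rot: [-0.005, 0.064, 0.998, 0.001]
force: [-0.5, 2.9, 12.2]
gripper_width: 0.448
```

```bash
python3 pr.py
```

```text
t 18.62 tcp [0.4926 0.1957 0.1092] F [-0.54  2.94 12.17] T [-0.34  0.43 -0.16] w 38.1 ang 3.0133 tilt [-0.0097  0.0022 -1.    ]
190 132 101  77  59  40  25  25  29  27  31  18  21  43  72 107
191 135 101  76  60  35  27  27  31  28  28  26  27  43  74 110
192 131 101  75  56  39  30  31  35  30  29  26  30  46  73 111
193 130  98  73  56  39  33  28  27  31  27  29  29  46  74 110
194 116  93  75  60  45  33  26  27  25  28  31  38  53  76 103
195  99  86  76  67  54  41  31  31  20  29  38  52  62  75  96
196  86  83  77  67  60  46  31  24  26  28  46  59  71  78  86
197  85  80  77  68  60  48  32  25  26  36  47  64  74  79  86
198  86  79  74  69  59  45  35  28  29  35  51  66  75  79  84
199  83  77  77  68  58  51  42  37  39  39  53  65  75  78  85
200  75  78  76  71  67  69  65  64  62  61  63  70  74  76  78
201  73  75  79  81  87  98 100  99  95  95  87  78  75  77  72
202  83  79  80  88 108 123 128 129 126 121 107  88  80  78  78
203  87  81  79  92 117 135 139 139 136 130 113  88  79  82  88
204  83  79  77  92 116 135 141 140 137 130 109  88  78  78  85
205  77  76  77  91 116 137 141 140 138 129 107  87  76  76  79
206  77  79  81  93 119 135 141 143 137 126 108  88  77  81  76
207  74  79  80  93 117 136 140 140 137 128 109  88  82  78  76
208  78  77  78  91 118 135 142 141 139 128 109  90  80  78  78
209  84  84  85  93 118 138 143 142 140 131 114  96  87  85  83
```

Emit:
arm_command(
  rows=[
    [0.2, 0, 0, -0.001, 0],
    [0.4, 0, 0, -0.002, 0],
    [0.4, 0, 0, -0.003, 0],
    [0.4, 0, 0, -0.003, 0],
  ],
)

```text
t: 19.18
ee_pos: [0.4912, 0.1947, 0.1101]
tcp_rot: [-0.007, 0.064, 0.998, -0.0]
force: [0.1, 1.1, 1.0]
gripper_width: 0.445
```

```bash
sed -i 's/190,210/198,204/' pr.py; python3 pr.py
```

```text
t 19.18 tcp [0.4912 0.1947 0.1101] F [0.12 1.05 0.99] T [ 0.06 -0.15  0.02] w 37.9 ang 3.013 tilt [-1.340e-02  4.000e-04 -9.999e-01]
198  87  79  71  62  52  40  34  29  30  39  56  69  75  79  88
199  81  77  70  63  51  44  36  34  33  43  56  68  75  79  85
200  75  76  72  64  63  58  61  58  57  58  61  70  75  78  79
201  76  79  75  78  85  93  98  95  92  86  76  73  77  77  74
202  82  80  81  89 109 122 127 125 122 112  92  81  77  78  80
203  86  81  84  96 118 135 138 135 133 118  97  81  78  80  87
```

Emit:
arm_command(
  rows=[
    [0.5, 0, 0, -0.001, 0],
    [0.5, 0, 0, -0.002, 0],
    [0.5, 0, 0, -0.003, 0],
    [0.5, 0, 0, -0.004, 0],
    [0.5, 0, 0, -0.005, 0],
    [0.5, 0, 0, -0.005, 0],
  ],
)

```text
t: 19.98
ee_pos: [0.4913, 0.1947, 0.1154]
tcp_rot: [-0.007, 0.064, 0.998, -0.0]
force: [-0.0, 0.0, -2.8]
gripper_width: 0.449
```

```bash
python3 pr.py
```

```text
t 19.98 tcp [0.4913 0.1947 0.1154] F [-0.    0.01 -2.82] T [ 0.06 -0.04 -0.03] w 38.2 ang 3.0129 tilt [-1.310e-02  3.000e-04 -9.999e-01]
198  87  77  70  64  52  49  43  38  40  42  52  68  75  80  85
199  79  78  71  68  70  72  69  67  65  63  65  71  75  78  83
200  74  79  77  80  93 104 105  99  99  93  82  77  76  78  77
201  77  76  79  87 108 125 131 129 125 114  97  82  75  75  73
202  82  79  83  95 117 134 139 138 132 121 100  83  79  78  79
203  86  81  80  97 119 136 141 138 135 121 100  85  77  80  88
```

Emit:
arm_command(
  rows=[
    [0.5, 0, 0, -0.008, 0],
    [0.5, 0, 0, -0.016, 0],
    [0.5, 0, 0, -0.03, 0],
    [0.5, 0, 0, -0.05, 0],
    [0.5, 0, 0, -0.075, 0],
    [0.5, 0, 0, -0.1, 0],
    [0.5, 0, 0, -0.12, 0],
    [0.5, 0, 0, -0.12, 0],
  ],
)

```text
t: 21.02
ee_pos: [0.4943, 0.1949, 0.2376]
tcp_rot: [-0.004, 0.064, 0.998, 0.0]
force: [-0.0, -0.1, -2.6]
gripper_width: 0.445
```

Emit:
arm_command(
  rows=[
    [0.5, -0.004, -0.02, 0, 0],
    [0.5, -0.01, -0.05, 0, 0],
    [0.5, -0.016, -0.09, 0, 0],
    [0.5, -0.023, -0.13, 0, 0],
    [0.5, -0.03, -0.17, 0, 0],
    [0.5, -0.037, -0.21, 0, 0],
    [0.5, -0.044, -0.25, 0, 0],
    [0.5, -0.051, -0.29, 0, 0],
    [0.5, -0.058, -0.33, 0, -0.5],
    [0.5, -0.064, -0.365, 0, -1],
    [0.5, -0.069, -0.395, 0, -1.9],
    [0.5, -0.072, -0.408, 0, -1.9],
    [0.5, -0.072, -0.413, 0, -1.9],
    [0.5, -0.072, -0.413, 0, -1.9],
    [0.5, -0.072, -0.413, 0, -1.9],
    [0.5, -0.072, -0.413, 0, -1.9],
  ],
)

```text
t: 23.02
ee_pos: [0.5114, -0.2234, 0.2351]
tcp_rot: [-0.007, 0.047, 0.999, -0.0]
force: [-0.8, 0.4, -3.0]
gripper_width: 0.444
```

```bash
python3 -c "
from h import *
st([*hinge(1,-.042),.14],S[1,2]-np.pi)
for n in('top','side'): cv2.imwrite('pics/%s_l.png'%n,bot.camera(n))
p=proj('side',[*hinge(1,-.042),.2])[0].astype(int);q=proj('top',[*hinge(1,-.042),.2])[0].astype(int);print(p,q)
a=cv2.imread('pics/side_l.png')[p[1]-70:p[1]+80,p[0]-60:p[0]+60];b=cv2.imread('pics/top_l.png')[q[1]-75:q[1]+75,q[0]-65:q[0]+65]
cv2.imwrite('pics/l.png',cv2.resize(np.hstack([a,b]),None,fx=3.2,fy=3.2,interpolation=cv2.INTER_CUBIC))"
```

```text
t 23.02 tcp [ 0.5114 -0.2234  0.2351] F [-0.83  0.4  -3.  ] T [ 0.02 -0.06  0.01] w 37.7 ang 3.0472 tilt [-1.300e-02  4.000e-04 -9.999e-01]
delta tool mm [ 0.  -0.8 95.1] turn deg 360.1
[310 327] [415 168]
```

View pics/l.png

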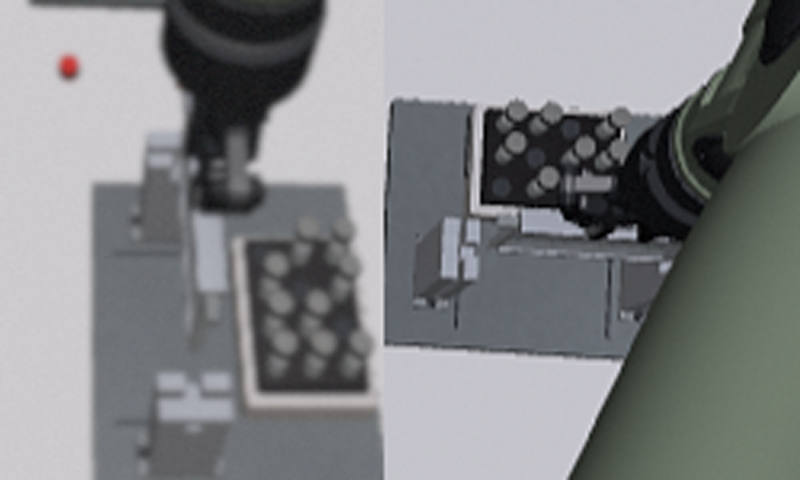

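Emit:
arm_command(
  rows=[
    [0.5, 0, -0.001, 0.02, 0],
    [0.5, 0, -0.001, 0.04, 0],
    [0.5, 0, -0.001, 0.06, 0],
    [0.5, 0, -0.001, 0.075, 0],
    [0.5, 0, -0.001, 0.088, 0],
    [0.5, 0, -0.001, 0.095, 0],
    [0.5, 0, -0.001, 0.095, 0],
    [0.5, 0, -0.001, 0.095, 0],
  ],
)

```text
t: 24.12
ee_pos: [0.5103, -0.2255, 0.1405]
tcp_rot: [-0.006, 0.048, 0.999, -0.0]
force: [0.7, -0.3, -2.7]
gripper_width: 0.442
```

```bash
python3 -c "
from h import *
st([*hinge(1,-.042),.14],S[1,2]-np.pi)
im=bot.camera('side');cv2.imwrite('pics/side_l2.png',im)
for y in(-.074,-.09): 
  for x in(-.064,-.042,-.02): print(x,y,proj('side',[*hinge(1,x,y),.143])[0].round(1))
print('stub',proj('side',[*hinge(1,-.042,-.08),.128+.030])[0].round(1))
p=proj('side',[*hinge(1,-.042,-.07),.15])[0].astype(int);print(p)
a=im[p[1]-35:p[1]+35,p[0]-45:p[0]+45]
cv2.imwrite('pics/l2.png',cv2.resize(a,None,fx=8,fy=8,interpolation=cv2.INTER_CUBIC))"
```

```text
t 24.12 tcp [ 0.5103 -0.2255  0.1405] F [ 0.65 -0.3  -2.65] T [-0.07 -0.03  0.06] w 37.6 ang 3.0461 tilt [-1.230e-02 -2.000e-04 -9.999e-01]
delta tool mm [0.4 1.2 0.5] turn deg 360.03
-0.064 -0.074 [298.8 376.5]
-0.042 -0.074 [310.1 376.5]
-0.02 -0.074 [321.4 376.5]
-0.064 -0.09 [299.2 385.1]
-0.042 -0.09 [310.6 385.1]
-0.02 -0.09 [322.1 385.1]
stub [311.  377.1]
[310 373]
```

View pics/l2.png

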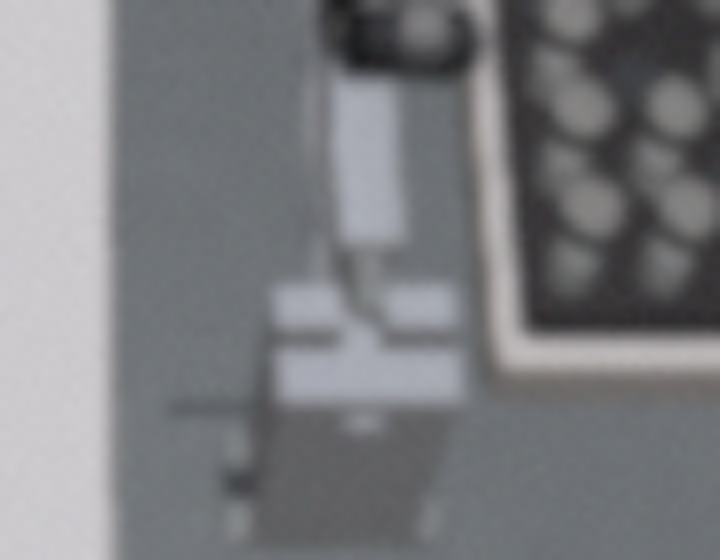

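Emit:
arm_command(
  rows=[
    [0.5, 0, 0.001, 0.003, 0],
    [0.5, 0, 0.001, 0.006, 0],
    [0.5, 0, 0.001, 0.009, 0],
    [0.5, 0, 0.001, 0.011, 0],
    [0.5, 0, 0.001, 0.012, 0],
    [0.5, 0, 0.001, 0.013, 0],
    [0.5, 0, 0.001, 0.013, 0],
  ],
)

```text
t: 25.05
ee_pos: [0.5098, -0.2242, 0.1269]
tcp_rot: [-0.007, 0.048, 0.999, -0.0]
force: [-0.5, -0.4, -3.2]
gripper_width: 0.444
```

Emit:
arm_command(
  rows=[
    [0.5, 0, 0, 0.001, 0],
    [0.5, 0, 0, 0.002, 0],
    [0.5, 0, 0, 0.003, 0],
    [0.5, 0, 0, 0.003, 0],
  ],
)

```text
t: 25.55
ee_pos: [0.5097, -0.2241, 0.1238]
tcp_rot: [-0.007, 0.048, 0.999, -0.0]
force: [0.3, 0.7, -2.1]
gripper_width: 0.441
```

In the slots: 5 mm below plate-top contact height, with only the guard's weight on the wrist. Continuing slowly.

Emit:
arm_command(
  rows=[
    [0.5, 0, 0, 0.002, 0],
    [0.5, 0, 0, 0.004, 0],
    [0.5, 0, 0, 0.006, 0],
    [0.5, 0, 0, 0.008, 0],
    [0.5, 0, 0, 0.01, 0],
    [0.5, 0, 0, 0.011, 0],
    [0.5, 0, 0, 0.011, 0],
  ],
)

```text
t: 26.42
ee_pos: [0.5096, -0.2241, 0.1128]
tcp_rot: [-0.007, 0.048, 0.999, -0.0]
force: [-0.0, -0.2, -1.8]
gripper_width: 0.445
```

Emit:
arm_command(
  rows=[
    [0.5, 0, 0, 0.001, 0],
    [0.5, 0, 0, 0.002, 0],
    [0.5, 0, 0, 0.003, 0],
    [0.5, 0, 0, 0.003, 0],
  ],
)

```text
t: 26.92
ee_pos: [0.5098, -0.2242, 0.1103]
tcp_rot: [-0.006, 0.048, 0.999, -0.0]
force: [-1.5, 1.6, 0.4]
gripper_width: 0.439
```

Emit:
arm_command(
  rows=[
    [0.3, 0, 0, 0.001, 0],
    [0.1, 0, 0, 0.001, 0],
    [0, 0, 0, 0.001, 0],
    [-0.2, 0, 0, 0.001, 0],
    [-0.4, 0, 0, 0.001, 0],
    [-0.7, 0, 0, 0.001, 0],
    [-1, 0, 0, 0.001, 0],
    [-1, 0, 0, 0.001, 0],
    [-1, 0, 0, 0.001, 0],
  ],
)

```text
t: 28.05
ee_pos: [0.5096, -0.2241, 0.109]
tcp_rot: [-0.007, 0.048, 0.999, -0.0]
force: [-0.7, 0.1, 0.5]
gripper_width: 1.002
```

Emit:
arm_command(
  rows=[
    [-1, 0, 0, -0.005, 0],
    [-1, 0, 0, -0.015, 0],
    [-1, 0, 0, -0.03, 0],
    [-1, 0, 0, -0.05, 0],
    [-1, 0, 0, -0.08, 0],
    [-1, 0, 0, -0.12, 0],
    [-1, 0, 0, -0.16, 0],
    [-1, 0, 0, -0.16, 0],
  ],
)

```text
t: 29.05
ee_pos: [0.5137, -0.2254, 0.2737]
tcp_rot: [-0.003, 0.048, 0.999, -0.002]
force: [-0.2, 1.0, -0.8]
gripper_width: 1.0
```

```bash
python3 -c "
from h import *
st()
o=[]
for n,w,h in(('side',55,60),('top',55,60)):
  im=bot.camera(n);p=proj(n,[*hinge(1,-.042),.14])[0].astype(int);print(n,p)
  o.append(cv2.resize(im[p[1]-h:p[1]+h,p[0]-w:p[0]+w],None,fx=3.6,fy=3.6,interpolation=cv2.INTER_CUBIC))
  cv2.imwrite('pics/%s_f.png'%n,im)
  for nm,x,y,z in(('tab- top rest',0,-.03,.172),('drawn',0,-.016,.172),('tab+ top',0,.016,.172),('tab- base out rest',0,-.034,.136),('drawn',0,-.02,.136),('rail end -',0,-.065,.136),('rail end+',0,.065,.136)):
    print(nm,((proj(n,[*hinge(1,-.042+x,y),z])[0]-p+[w,h])*3.6).round())
cv2.imwrite('pics/f.png',np.hstack(o))"
```

```text
t 29.05 tcp [ 0.5137 -0.2254  0.2737] F [-0.16  0.96 -0.76] T [-0.03 -0.01  0.06] w 85.0 ang 3.0461 tilt [-0.0063 -0.0038 -1.    ]
side [307 340]
tab- top rest [209. 246.]
drawn [207. 221.]
tab+ top [204. 167.]
tab- base out rest [204. 278.]
drawn [202. 254.]
rail end - [207. 335.]
rail end+ [194. 117.]
top [408 172]
tab- top rest [259. 214.]
drawn [237. 213.]
tab+ top [187. 210.]
tab- base out rest [249. 224.]
drawn [228. 222.]
rail end - [297. 227.]
rail end+ [ 98. 214.]
```

View pics/f.png

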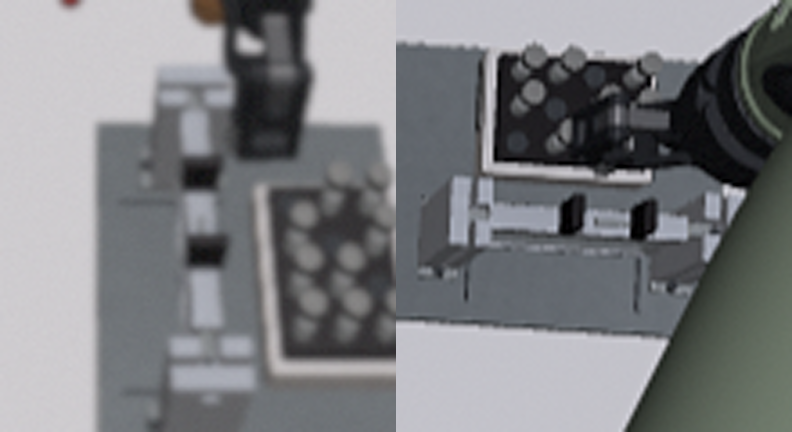

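```bash
python3 - <<'E'
from h import *
for n,old in(('top','top0'),('side','side0')):
    im=cv2.imread(f'pics/{n}_f.png').max(2);
    for tag,img,i,x in(('loaded',im,1,-.042),('idle start',cv2.imread(f'pics/{old}.png').max(2),0,-.05)):
        k=[]
        for y in(-.030,.016):
            c=proj(n,[*hinge(i,x,y),.155])[0].round().astype(int);r=9 if n=='top' else 8
            w=img[c[1]-r:c[1]+r+1,c[0]-r:c[0]+r+1].astype(float);wt=np.clip(60-w,0,None)
            g=np.mgrid[-r:r+1,-r:r+1];k.append(c+[(wt*g[1]).sum()/wt.sum(),(wt*g[0]).sum()/wt.sum()])
        ax=np.array([proj(n,[*hinge(i,x,y),.155])[0] for y in(-.030,.016)])
        d=ax[1]-ax[0];L=np.linalg.norm(d);s=[(q-ax[0])@d/L**2*46-30 for q in k]
        print(n,tag,'tab centres y mm',np.round(s,1),'sep',round(s[1]-s[0],1))
E
```

```text
top loaded tab centres y mm [-25.3  20.5] sep 45.7
top idle start tab centres y mm [-30.5  15.3] sep 45.7
side loaded tab centres y mm [-26.2  19.4] sep 45.6
side idle start tab centres y mm [-28.3  14.9] sep 43.2
```

```bash
python3 -c "
from plant import bot
print(bot.hand_in())"
```

```text
the job is handed in; nothing more can be done
None
```

The guard now hangs on the mixer with tubes, let go, and I handed the job in at about 29 s. No verdict was reported.

**What I did:** I squeezed the tabs to draw the pin and lifted the guard out with only its weight on the wrist, about 2.8 N. I lowered it into the slots about 8 mm off their nominal place, as measured in the images. The heaviest reading was about 12 N, when the fingertips pressed on the rail during the squeeze. While seating the guard, the readings never went above its own weight.

**Last checks:**
- **Pin:** the tabs are 45.7 mm apart (top view) and 45.6 mm (side view), against 46 mm at rest and 32 mm drawn. That means the pin is fully out, which it can only be inside its hole.
- **Seating:** the hand let go at the same height at which it gripped the seated guard on the first mixer, to within about 1 mm. The guard's weight was on the slot floors by then.
- **Position along the hinge:** the guard sits about 4–5 mm towards +y. The brackets' play should allow only 4 mm, and the limit is 7 mm.
- **Not checked:** I did not measure plumb, or whether the jar, marker and cap had shifted. The arm's path stayed clear of all three.

**What went wrong or disagreed:**
- I typed one move row in millimetres instead of metres. The per-row limit kept that move small.
- The last wrist joint hit its limit and tilted the hand by 0.1 rad. I worked the tilt out and gripped with a half turn.
- The fingertips turned out to be about 30 mm higher than the reported tool position. My first squeeze closed above the tabs on nothing, so I set the grip height from the side image and the force.
- On the first mixer at the start, the side view gave 43.2 mm between the tabs and the top view 45.7 mm.

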